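Lock the hip socket model into the slotted display rail

ROBOT

A 7-joint arm with a two-finger parallel gripper is mounted at the origin on the work surface. World frame = base frame: x ahead of the robot, y to its left, z up, the work surface at z = 0. Lengths are in m, angles in rad, forces in N, time in s.
With the tool pointing down it reaches from about 0.35 to 0.9 m from the base axis. Payload 8.1 kg.
Tool frame: the origin (TCP) lies between the finger pads; the fingertips stand ahead of it and the grasp point (between the pads) is the TCP (arm.nose_length is the z of the fingertips in the tool frame, in m); z points along the fingers, y is the line along which they close (so a half turn about z gives the same grasp; the last joint's range is limited). The gripper opens to 92 mm and grips with 3 to 60 N. Pads are 19 mm wide; open, the fingers measure 130 mm over their backs; the gripper's body (75 mm by 190 mm) begins 47 mm behind the grasp point.
Start: joints at [-1.413, 0.434, 0.025, 1.573, -0.012, 1.134, -0.075], TCP at [0.161, 0.604, 0.246] pointing down, gripper open.
Joint ranges: [-2.62, 2.62], [-0.44, 2.09], [-1.27, 1.32], [0.08, 2.57], [-1.32, 4.46], [0.12, 2], [-2.74, 2.74]. Speed limits (rad/s): [2.22, 2.22, 3.01, 3.01, 3.14, 3.14, 3.14].

INTERFACE

Orientations are given as a rotation vector (axis times angle).
In Python, from cell import sensors, optics, arm gives the robot as it stands.
- The arm moves only by the tool arm_command, never from a script. Its argument "deltas" is one flat list of numbers, 7 for each row, row after row: the turn, a rotation vector about the world's x, y, z as a fraction of full scale, then the shift along the world's x, y, z as a fraction of full scale, then the finger opening in mm, from 0 to 91.8. In form: [wx, wy, wz, dx, dy, dz, fingers, wx, wy, wz, dx, dy, dz, fingers, ...]. A call has 1 to 20 rows; each row is the pose to reach, as a shift and turn from the pose commanded when the call began; what a row does not reach only later rows make up. Full scale, the value 1, is 1 m for a shift and 90 degrees for a turn. A row lasts 1/10 s, in which the tool goes at most 50 mm and 8.59 degrees, less where a joint would pass 70% of its speed; a pose out of reach is approached as far as the arm can. A call with a number of a shift or a turn outside -1 to 1 is refused whole. A call with a gripper value outside its range is refused whole. The fingers move at their own pace and stop on an object; "force" is the grip in N (left out, the last holds). Time passes only in rows, so rows that repeat a pose let the fingers close. It gives the time, the measured TCP pose, the force, the opening and the grip force at its end, in the units of the state.
- sensors.observe(): the state, without advancing time (a new reading comes with each control period).
- optics.get_image(name): name is "side" or "top" or "wrist"; returns the picture (400x640x3 uint8, blue, green, red); there is no depth.
- optics.calibration(name): a dict with "camera_matrix" (3x3 intrinsics, pixels), "rvec" (rotation vector, rad) and "tvec" (3), from world to camera coordinates, as OpenCV has them. Camera axes: x right, y down, z forward; pixel columns grow to the right and rows downward; lengths in m; the calibration is good to about 2 mm. A picture is of the moment at which its call begins: read the wrist's pose just before it. calibration takes no time and is no camera call; for the wrist camera it gives the pose at the moment of the call.
- arm.sign_off(): hands the job in; it is judged then, once.
The state is a dict: "clock": time; "joints": joint angles; "dq": joint speeds; "joint_efforts": joint torques, N m; "position": TCP position; "ee_rot": TCP orientation; "force": force on the tool from outside, world axes, zero at the start; "ft_torque": the same for the moment, N m; "width": opening from 0.0 (shut) to 1.0 (fully open); "gripper_force": force on a finger pad.
Only numpy, scipy, OpenCV 4.12 (cv2) and the standard library are available. Lean on these libraries where they do the work, as an engineer would, in place of code of your own. Each camera call takes 0.05 s, during which the arm holds its last target. There are 200 camera calls.

TASK

Take the beechwood hip socket model out of its storage stand and mount it upright near the middle of the slotted display rail: put its hammer-head foot down through the slot, press it in gently against the sprung floor, turn it a quarter turn so that the foot catches under the lips square across the slot, and let go. Be gentle with the rail, never forcing the model against it, and leave the other things on the table where they are.

Things in the scene. Friction and masses are not known exactly. Their poses are not given: they have to be found in the camera images.
- hip_center (a point): Centre of the loose beechwood hip socket model (0.14 to 0.28 kg), 36 mm below its top. A beech block with flat sides 36 mm apart along x (grip there), 46 mm long along y plus round lobes (70 mm over all), from 22 mm below to 22 mm above this point; a round cup 36 mm wide, 14 mm high on top. z is up. Alike if turned half round. It starts hanging by its flange in the stand.
- hip_foot (a point): Centre of the model's steel hammer-head foot, 41 mm below hip_center, same axes: 16 mm wide (x), 34 mm long (y), 8 mm high. Above it a round neck 10 mm thick, 9 mm long, then a steel flange 34 mm (x) by 64 mm (y), 6 mm thick, underside 28 mm below hip_center.
- stand: Fixed dark wooden storage stand, 62 mm (x) by 84 mm (y) by 28 mm high, origin at the centre of its underside; in its top a pocket 23 mm (x) by 41 mm (y), 20 mm deep, in which the model's foot hangs loosely, long side along y.
- board: Fixed display rail: mahogany board 84 mm (x) by 320 mm (y) by 15 mm, origin at the centre of its underside, z up. On it an aluminium channel along y, 44 mm wide, 200 mm long, closed at the ends, top 60 mm above the origin. A white resin hand, 60 mm wide, reaching 132 mm above the origin, is fixed 132 mm from the middle towards +y.
- rail_top (a point): Point on the board's middle line at the height of the channel's top, half-way along; board's axes. The slot, 18 mm wide (x) between two lips 4 mm thick, runs along y. The channel was screwed on by hand: the slot's centre line is parallel to y but anywhere up to 10 mm to either side (x) of this point, different every time: find it by feel or sight.
- rail_floor (a point): 7 mm below rail_top: height of the sprung floor plate inside the channel. It yields from 4 N, plus 0.8 N per mm. Pressed over 5 mm (8 N), the foot clears the lips and turns freely either way (40 mm room); at 10 mm (12 N) the flange lands hard on the channel. Let go when turned, the spring holds the foot up against the lips, hip_foot 52 mm above the board's origin. Over 40 N in all bends the rail.
- ankle: Bystander: white ceramic ankle bone, about 70 by 40 by 40 mm, origin under its centre.
- stopper: Bystander: green glass stopper, 34 mm across, 41 mm tall, standing on the board about 130 mm from its middle towards -y; origin at the centre of its underside.
- pointer: Bystander: tin pointer, a rod 240 mm long lying on the mat, origin under its middle.
- vertebra: Bystander: white ceramic vertebra, about 65 by 60 by 24 mm, origin under its round part.
- femur_head: Bystander: beech ball on a foot, 44 mm across, 70 mm tall, origin at the centre of its underside.
- jar: Bystander: amber glass jar, 56 mm across, 75 mm tall, origin at the centre of its underside.
Mind the look-alikes: they are no part of the job. What is shaped like the part that bears hip_center but pink or turquoise is not meant.

How it is judged:
By the outcome, as a careful person would: the job done as asked, in the order asked, and still so for the second after the job is handed in, with the robot touching nothing.
It also fails if it takes over 64 s, if anything falls off the work surface, if the arm or the gripper's body presses on something with over 40 N, if the wrist force passes 120 N, or if a joint passes its speed limit or range.

## Working session

There is one attempt and no reset: what is moved stays moved. The work goes in short steps, Python scripts to look and compute and a tool call to move; the robot and the scene stay as the last step left them, time stands still between calls to the robot, and variables do not carry over. Pictures are saved under pics/ and viewed, at most 10 in all, crops included, and the job is handed in when it is done.

Besides the shell and the picture viewer there is one more tool, called after "Emit:" as name(argument=value, ...) on one line, values as JSON. arm_command: Moves the arm, as the interface text tells. Its arguments: {"type":"object","properties":{"deltas":{"type":"array","items":{"type":"number"}},"force":{"type":"number"}},"required":["deltas"]}

```bash
mkdir -p pics; cat > h.py <<'E'
import numpy as np, cv2
from cell import sensors, optics, arm
def ray(name,uv,z,cal=None):
    c=cal or optics.calibration(name)
    K=np.array(c["camera_matrix"]);R=cv2.Rodrigues(np.array(c["rvec"],float))[0];t=np.array(c["tvec"],float).ravel()
    d=R.T@np.linalg.solve(K,np.array([uv[0],uv[1],1.]));o=-R.T@t
    return o+d*(z-o[2])/d[2]
def proj(name,p,cal=None):
    c=cal or optics.calibration(name)
    return cv2.projectPoints(np.array(p,float).reshape(-1,3),np.array(c["rvec"],float),np.array(c["tvec"],float),np.array(c["camera_matrix"]),None)[0].reshape(-1,2)
E
python3 - <<'E'
from h import *
s=sensors.observe();print(s)
for n in("top","side"):
    cv2.imwrite(f"pics/{n}0.png",optics.get_image(n))
    c=optics.calibration(n);R=cv2.Rodrigues(np.array(c["rvec"],float))[0];print(n,-R.T@np.ravel(c["tvec"]),R[2],np.array(c["camera_matrix"])[0])
print(arm.nose_length)
E
```

```text
{'clock': 0.0, 'joints': array([-1.41259534,  0.43521775,  0.02495754,  1.57407341, -0.01157407,
        1.13400224, -0.07511218]), 'dq': array([ 0.00026678, -0.00041071,  0.00144051, -0.00086614,  0.00135154,
        0.00043439,  0.00050299]), 'joint_efforts': array([ 1.67068833e-04, -6.67840648e+01,  9.85529758e-01, -3.14462328e+01,
       -6.03647414e-02,  4.28005157e-02,  1.84275282e-04]), 'position': array([0.16108883, 0.60339547, 0.24495719]), 'ee_rot': array([-4.08587694e-01, -3.11486364e+00,  2.44357558e-03]), 'force': array([ 0.47083959,  0.32111752, -0.27579365]), 'ft_torque': array([ 0.03669928, -0.03075533, -0.04901955]), 'gripper_force': 0.0, 'width': 0.9989478377665397}
top [0.30716161 0.06254675 1.63132768] [ 0.12780682 -0.00671676 -0.99177634] [510.69504571   0.         315.63001093]
side [ 0.32805367 -0.598462    0.81359929] [ 0.17364232  0.65835775 -0.7324025 ] [387.64281454   0.         312.20817354]
0.019
```

View pics/top0.png

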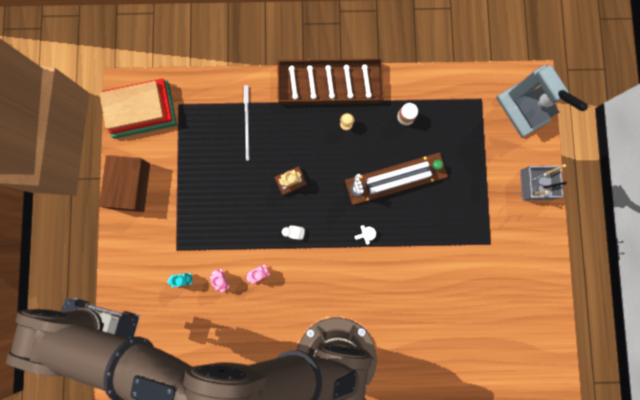

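View pics/side0.png

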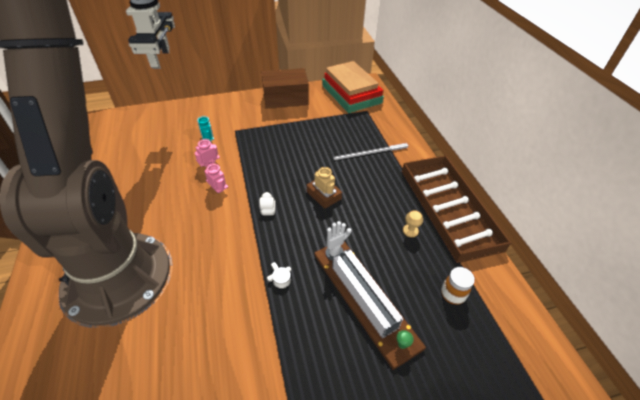

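Top picture: beech model in its dark stand at (291,180), rail from (350,190) to (445,165) with the hand at the left end and the green stopper at the right. Look-alikes: turquoise (180,281), pink (219,280) and (259,275). Only the one at (291,180) is beech-coloured and in a stand. I'll confirm it in an enlarged crop.

```bash
python3 - <<'E'
from h import *
a=cv2.imread("pics/top0.png");b=cv2.imread("pics/side0.png")
r=lambda im,x,y,w,h,f:cv2.resize(im[y:y+h,x:x+w],None,fx=f,fy=f,interpolation=cv2.INTER_CUBIC)
A=r(a,270,145,190,66,4)   # 760x264
B=r(b,290,155,126,110,3) # side
B2=r(b,300,150,80,66,4)
o=np.zeros((A.shape[0]+B.shape[0]+0,800,3),np.uint8);o[:264,:760]=A;o[264:264+330,:378]=B;o[264:264+264,400:720]=B2
cv2.imwrite("pics/c1.png",o[:600])
E
```

```text
(no output)
```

View pics/c1.png

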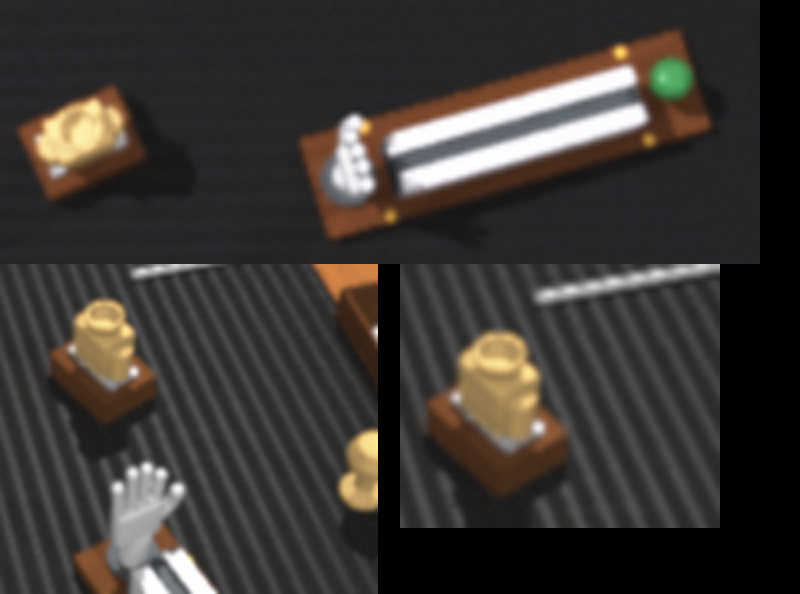

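```bash
python3 - <<'E'
from h import *
f=lambda p,z:ray("top",(270+(p[0]+.5)/4-.5,145+(p[1]+.5)/4-.5),z)
def show(n,pts,z):
    P=np.array([f(p,z) for p in pts]);print(n,P.round(4).tolist(),'mean',P.mean(0).round(4));return P
def ang(a,b): d=b-a;return np.degrees(np.arctan2(d[1],d[0])),np.linalg.norm(d)
S=show("stand",[(18,130),(115,85),(145,155),(48,198)],.028)
print([ang(S[i],S[(i+1)%4]) for i in range(4)])
B=show("board",[(300,140),(682,30),(712,128),(332,238)],.015)
print([ang(B[i],B[(i+1)%4]) for i in range(4)])
C=show("chan",[(388,138),(633,67),(648,122),(402,193)],.060)
print([ang(C[i],C[(i+1)%4]) for i in range(4)])
L=show("slot",[(390,158),(638,95)],.06);print(ang(*L))
show("cup",[(80,122)],.092)
s=sensors.observe();print(cv2.Rodrigues(s['ee_rot'])[0].round(3))
E
```

```text
stand [[0.5663, 0.1825, 0.028], [0.6011, 0.1049, 0.028], [0.5443, 0.082, 0.028], [0.5114, 0.1593, 0.028]] mean [0.5558 0.1322 0.028 ]
[(np.float64(-65.85968707768994), np.float64(0.08503147985070378)), (np.float64(-158.05981570109606), np.float64(0.06125972405397444)), (np.float64(113.02643725852258), np.float64(0.08400089472957858)), (np.float64(22.885286075436426), np.float64(0.05959592020030733))]
board [[0.5559, -0.0421, 0.015], [0.6396, -0.3528, 0.015], [0.5592, -0.3728, 0.015], [0.4765, -0.0654, 0.015]] mean [ 0.5578 -0.2083  0.015 ]
[(np.float64(-74.92254124531206), np.float64(0.3218023627556377)), (np.float64(-166.07032759087494), np.float64(0.08290104457361584)), (np.float64(105.04245217630329), np.float64(0.31829468981390585)), (np.float64(16.35711067259326), np.float64(0.08271056677436292))]
chan [[0.5492, -0.1077, 0.06], [0.6016, -0.3014, 0.06], [0.5578, -0.311, 0.06], [0.5058, -0.1172, 0.06]] mean [ 0.5536 -0.2093  0.06  ]
[(np.float64(-74.85030581910078), np.float64(0.20058780423111994)), (np.float64(-167.6385974339202), np.float64(0.04482348170206553)), (np.float64(105.02377733457331), np.float64(0.20063188430613732)), (np.float64(12.277504924593284), np.float64(0.04438525100426696))]
slot [[0.5335, -0.1088, 0.06], [0.5793, -0.3042, 0.06]] mean [ 0.5564 -0.2065  0.06  ]
(np.float64(-76.78371826545266), np.float64(0.20073011164325114))
cup [[0.5612, 0.1304, 0.092]] mean [0.5612 0.1304 0.092 ]
[[-0.966  0.258 -0.   ]
 [ 0.258  0.966 -0.001]
 [-0.    -0.001 -1.   ]]
```

Sizes check out: stand 62×84, yaw about 23.5°; board 320×83, yaw about 15°; channel 200×44. Crop confirms the beech model sits in the dark stand. Moving above the stand now.

Emit:
arm_command(deltas=[0, 0, -0.1, 0.03, -0.035, 0, 91.8, 0, 0, -0.2, 0.06, -0.07, 0, 91.8, 0, 0, -0.3, 0.09, -0.105, 0, 91.8, 0, 0, -0.4, 0.12, -0.14, -0.01, 91.8, 0, 0, -0.5, 0.15, -0.175, -0.01, 91.8, 0, 0, -0.572, 0.18, -0.21, -0.02, 91.8, 0, 0, -0.572, 0.21, -0.245, -0.02, 91.8, 0, 0, -0.572, 0.24, -0.28, -0.03, 91.8, 0, 0, -0.572, 0.27, -0.315, -0.03, 91.8, 0, 0, -0.572, 0.3, -0.35, -0.04, 91.8, 0, 0, -0.572, 0.33, -0.385, -0.046, 91.8, 0, 0, -0.572, 0.36, -0.42, -0.046, 91.8, 0, 0, -0.572, 0.38, -0.45, -0.046, 91.8, 0, 0, -0.572, 0.397, -0.473, -0.046, 91.8, 0, 0, -0.572, 0.397, -0.473, -0.046, 91.8, 0, 0, -0.572, 0.397, -0.473, -0.046, 91.8, 0, 0, -0.572, 0.397, -0.473, -0.046, 91.8])

```text
clock: 1.8
position: [0.5574, 0.1321, 0.1994]
ee_rot: [-1.718, -2.629, 0.0]
force: [-0.6, 0.9, 0.4]
width: 0.999
gripper_force: 0.0
```

```bash
python3 - <<'E'
from h import *
s=sensors.observe();c=optics.calibration("wrist");print(s['clock'],s['position'],s['joints'].round(2),cv2.Rodrigues(s['ee_rot'])[0].round(3))
import pickle;pickle.dump(c,open("w1.pkl","wb"))
im=optics.get_image("wrist");cv2.imwrite("pics/w1.png",im)
R=cv2.Rodrigues(np.array(c["rvec"],float))[0];print(-R.T@np.ravel(c["tvec"]),R[2],R[0],np.array(c["camera_matrix"])[0])
print(proj("wrist",[.556,.132,.028],c),proj("wrist",[.561,.13,.092],c))
E
```

```text
1.8 [0.55742077 0.13206123 0.1994058 ] [-0.61  0.41  0.39  1.79 -0.18  0.99  0.27] [[-0.401  0.916 -0.001]
 [ 0.916  0.401  0.   ]
 [ 0.001 -0.001 -1.   ]]
[0.52585953 0.20331917 0.33929078] [ 0.11416459 -0.26205493 -0.9582764 ] [ 9.15976316e-01  4.01231893e-01 -5.97671049e-04] [315.48321527   0.         315.64796875]
[[314.83913707 186.37479284]] [[319.18553105 209.64483077]]
```

View pics/w1.png

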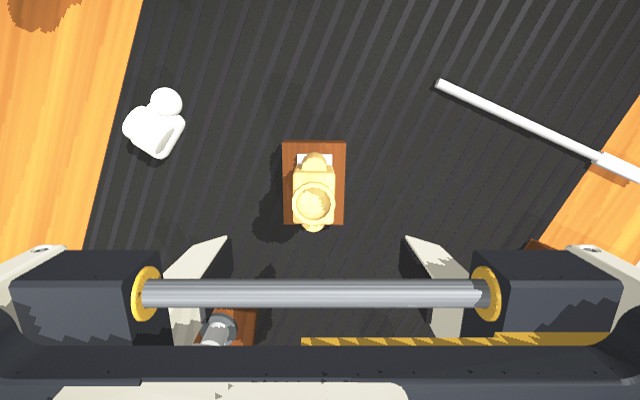

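Wrist view: stand top from (282,141) to (345,224), edges parallel to the picture; beech block edges x = 293..334, cup rim centre about (313.5,203).

```bash
python3 - <<'E'
from h import *
import pickle;c=pickle.load(open("w1.pkl","rb"))
for p,z in [((313.5,203),.092),((313.5,203),.09),((282.5,141),.028),((345.5,141),.028),((293,180),.078),((334,180),.078),((283,224),.028),((344.5,224),.028)]:print(p,z,ray("wrist",p,z,c).round(4))
E
python3 - <<'E'
import sys;sys.path.insert(0,'.')
from h import *
im=cv2.imread('pics/w1.png')[130:245,260:370]
cv2.imwrite('pics/w1c.png',cv2.resize(im,None,fx=5,fy=5,interpolation=cv2.INTER_CUBIC))
E
```

```text
(313.5, 203) 0.092 [0.5544 0.1334 0.092 ]
(313.5, 203) 0.09 [0.5546 0.1328 0.09  ]
(282.5, 141) 0.028 [0.5089 0.1611 0.028 ]
(345.5, 141) 0.028 [0.5651 0.1857 0.028 ]
(293, 180) 0.078 [0.532  0.1411 0.078 ]
(334, 180) 0.078 [0.5638 0.1551 0.078 ]
(283, 224) 0.028 [0.5416 0.0812 0.028 ]
(344.5, 224) 0.028 [0.6009 0.1072 0.028 ]
```

View pics/w1c.png

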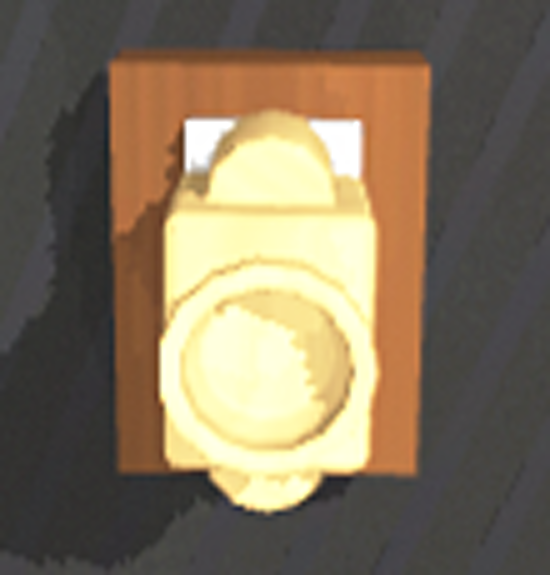

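Cup rim centre at about (313.4,203) gives (0.5545,0.1335), agreeing with the stand centre within 2 mm. Yaw is 23.6°, same as the tool. Descend and grip.

Emit:
arm_command(deltas=[0, 0, 0, -0.003, 0.0015, -0.03, 91.8, 0, 0, 0, -0.003, 0.0015, -0.06, 91.8, 0, 0, 0, -0.003, 0.0015, -0.09, 91.8, 0, 0, 0, -0.003, 0.0015, -0.115, 91.8, 0, 0, 0, -0.003, 0.0015, -0.13, 91.8, 0, 0, 0, -0.003, 0.0015, -0.139, 91.8, 0, 0, 0, -0.003, 0.0015, -0.139, 60, 0, 0, 0, -0.003, 0.0015, -0.139, 45, 0, 0, 0, -0.003, 0.0015, -0.139, 40, 0, 0, 0, -0.003, 0.0015, -0.139, 30, 0, 0, 0, -0.003, 0.0015, -0.139, 20, 0, 0, 0, -0.003, 0.0015, -0.139, 20, 0, 0, 0, -0.003, 0.0015, -0.139, 20], force=30)

```text
clock: 3.15
position: [0.5552, 0.1323, 0.0609]
ee_rot: [1.721, 2.628, 0.0]
force: [-0.3, -0.1, -1.0]
width: 0.436
gripper_force: 0.0
```

Emit:
arm_command(deltas=[0, 0, 0, 0, 0, 0, 20, 0, 0, 0, 0, 0, 0, 20, 0, 0, 0, 0, 0, 0, 20, 0, 0, 0, 0, 0, 0, 20, 0, 0, 0, 0, 0, 0, 20], force=30)

```text
clock: 3.65
position: [0.5552, 0.1323, 0.0608]
ee_rot: [1.721, 2.628, 0.0]
force: [-0.9, 0.4, 3.1]
width: 0.392
gripper_force: 29.9
```

Emit:
arm_command(deltas=[0, 0, 0, 0, 0, 0.005, 20, 0, 0, 0, 0, 0, 0.02, 20, 0, 0, 0, 0, 0, 0.045, 20, 0, 0, 0, 0, 0, 0.08, 20, 0, 0, -0.02, 0, -0.01, 0.12, 20, 0, 0, -0.05, 0, -0.03, 0.15, 20, 0, 0, -0.08, 0.002, -0.06, 0.17, 20, 0, 0, -0.096, 0.003, -0.1, 0.17, 20, 0, 0, -0.096, 0.004, -0.14, 0.17, 20, 0, 0, -0.096, 0.005, -0.18, 0.17, 20, 0, 0, -0.096, 0.006, -0.22, 0.17, 20, 0, 0, -0.096, 0.007, -0.26, 0.17, 20, 0, 0, -0.096, 0.008, -0.3, 0.17, 20, 0, 0, -0.096, 0.009, -0.335, 0.17, 20, 0, 0, -0.096, 0.009, -0.36, 0.17, 20, 0, 0, -0.096, 0.009, -0.375, 0.17, 20, 0, 0, -0.096, 0.009, -0.38, 0.17, 20, 0, 0, -0.096, 0.009, -0.38, 0.17, 20, 0, 0, -0.096, 0.009, -0.38, 0.17, 20, 0, 0, -0.096, 0.009, -0.38, 0.17, 20])

```text
clock: 5.65
position: [0.5646, -0.2458, 0.2306]
ee_rot: [-1.911, -2.493, -0.001]
force: [-1.1, -0.4, -1.8]
width: 0.392
gripper_force: 29.9
```

```bash
python3 - <<'E'
from h import *
import pickle
s=sensors.observe();c=optics.calibration("wrist");pickle.dump((c,s),open("w2.pkl","wb"))
im=optics.get_image("wrist");cv2.imwrite("pics/w2.png",im)
print(s['clock'],s['position'],s['force'],s['joints'].round(2),cv2.Rodrigues(s['ee_rot'])[0].round(4))
E
```

```text
5.65 [ 0.56461875 -0.24576821  0.23064641] [-1.07273896 -0.41938544 -1.78135495] [-0.03  0.46  0.52  1.65 -0.25  1.1   0.82] [[-2.599e-01  9.656e-01 -0.000e+00]
 [ 9.656e-01  2.599e-01  9.000e-04]
 [ 9.000e-04  2.000e-04 -1.000e+00]]
```

View pics/w2.png

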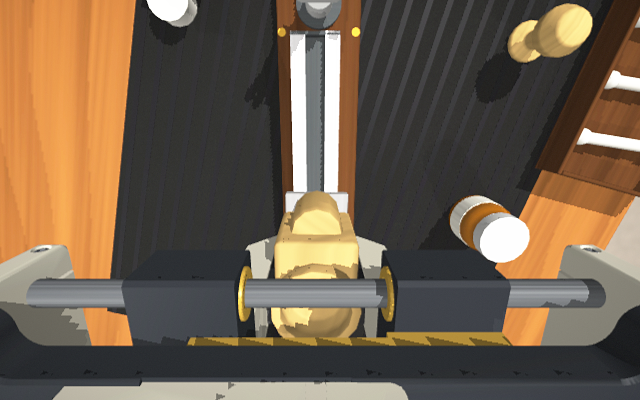

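Wrist view: channel lips white at x = 290–306 and 325–340, slot between x ≈ 306 and 325, channel end at y ≈ 32. The held model's flange corners are at (286,192) and (349,192). Now fitting the lip edges by code.

```bash
python3 - <<'E'
from h import *
import pickle
c,s=pickle.load(open("w2.pkl","rb"))
g=cv2.imread("pics/w2.png").min(2).astype(float)
print(g[100,280:350].astype(int))
print(g[200,278:355].astype(int))
pts={k:[] for k in('Lo','Li','Ri','Ro')}
def cross(row,a,b,up,th=170):
    v=g[row]
    for x in range(a,b):
        if (v[x]<th<=v[x+1]) if up else (v[x]>=th>v[x+1]): return x+(th-v[x])/(v[x+1]-v[x])
T=s['position'];R=cv2.Rodrigues(s['ee_rot'])[0];ex=R[:2,1];ey=R[:2,0]
def f(x,y,z): p=ray("wrist",(x,y),z,c)[:2]-T[:2];return p@ey,p@ex
for y in range(45,185,3):
    for k,a,b,u in(('Lo',280,300,1),('Li',297,314,0),('Ri',316,335,1),('Ro',328,352,0)):
        x=cross(y,a,b,u)
        if x: pts[k].append(f(x,y,.06))
for k,P in pts.items():
    P=np.array(P)
    if len(P)<8: print(k,len(P));continue
    q=np.polyfit(P[:,0],P[:,1],1)
    for _ in range(3):
        r=P[:,1]-np.polyval(q,P[:,0]);q=np.polyfit(*P[abs(r)<2*np.median(abs(r))+1e-4].T,1)
    print(k,len(P),'deg',np.degrees(np.arctan(q[0])).round(2),'x at y=0,40,100mm',(np.polyval(q,[0,.04,.1])*1e3).round(2),np.abs(r).max())
for px in[(286,192),(349,192)]: print(np.array(f(*px,T[2]-.005-.022))*1e3)
print(np.array(f(315,32,.06))*1e3)
E
```

```text
[ 35  36  31  36  34  37  33  36  30  27  15 217 255 255 254 254 255 254
 254 254 255 254 254 255 255 244 133 111 117 117 111 115 115 115 117 115
 116 116 119 121  94  71  68  62 126 255 255 255 254 255 255 255 254 255
 255 254 254 255 255 153  44  52  50  51  52  53  53  53  53  52]
[ 36  33  32  31  31  32  25 129 223 232 232 233 235 235 234 234 234 237
 244 158 120  73  68  72  77  80  84  85  85  86  89  88  91  91  94  94
  95  95  96  97  99 100  98  99 100 100 103 101 101 102 104 105 102 100
  98  91 125 203 236 236 235 236 237 237 238 236 233 233 233 224  91  44
  51  53  52  50  43]
Lo 47 deg -0.06 x at y=0,40,100mm [-23.48 -23.52 -23.59] 0.00026553956230416023
Li 47 deg -0.16 x at y=0,40,100mm [-9.68 -9.79 -9.96] 0.00025062263353203135
Ri 47 deg 0.01 x at y=0,40,100mm [7.71 7.72 7.73] 0.0001868186492945496
Ro 47 deg -0.16 x at y=0,40,100mm [21.51 21.4  21.23] 0.00018061456500344242
[ 33.19294031 -16.68657691]
[33.1897247  17.79896279]
[141.3985281   -1.00048265]
```

Slot centre is -1.0 mm and model centre +0.5 mm relative to the tool, so a correction of -1.5 mm across; yaw is within 0.1°. Moving over the middle, then down to 8 mm above the lips.

Emit:
arm_command(deltas=[0, 0, 0, -0.004, 0.015, -0.02, 20, 0, 0, 0, -0.008, 0.03, -0.05, 20, 0, 0, 0, -0.0114, 0.0363, -0.08, 20, 0, 0, 0, -0.0114, 0.0363, -0.1, 20, 0, 0, 0, -0.0114, 0.0363, -0.11, 20, 0, 0, 0, -0.0114, 0.0363, -0.113, 20, 0, 0, 0, -0.0114, 0.0363, -0.113, 20, 0, 0, 0, -0.0114, 0.0363, -0.113, 20, 0, 0, 0, -0.0114, 0.0363, -0.113, 20, 0, 0, 0, -0.0114, 0.0363, -0.113, 20])

```text
clock: 6.7
position: [0.5532, -0.2115, 0.1185]
ee_rot: [1.913, 2.49, 0.001]
force: [0.7, -0.6, -2.5]
width: 0.391
gripper_force: 29.9
```

```bash
cat > st.py <<'E'
from h import *
def st(tag=''):
    s=sensors.observe();R=cv2.Rodrigues(s['ee_rot'])[0];d=s['position'][:2]-np.array([0.55325,-0.2095])
    b=np.radians(15.06-.1);ex=np.array([np.cos(b),np.sin(b)]);ey=np.array([-ex[1],ex[0]])
    print(tag,'t',s['clock'],'pos',s['position'].round(4),'yaw',np.degrees(np.arctan2(R[1,1],R[0,1])).round(2),'tilt',np.degrees(R[:2,2]).round(2),'F',s['force'].round(1),'board x,y err mm',(d@ex*1e3).round(2),(d@ey*1e3).round(2),'w',(s['width']*92).round(1),'j7',s['joints'][6].round(2))
    return s
E
python3 - <<'E'
from st import *
import pickle
s=st();c=optics.calibration("wrist")
im=optics.get_image("wrist");cv2.imwrite("pics/w3.png",im)
sd=optics.get_image("side")
cv2.imwrite("pics/s3.png",sd)
a=cv2.resize(im[0:230,240:400],None,fx=2.5,fy=2.5,interpolation=cv2.INTER_CUBIC)
b=cv2.resize(sd[190:350,290:423],None,fx=3,fy=3,interpolation=cv2.INTER_CUBIC)
o=np.zeros((575,800,3),np.uint8);o[:a.shape[0],:400]=a;o[:480,400:799]=b
cv2.imwrite("pics/m3.png",o);pickle.dump((c,s),open("w3.pkl","wb"))
E
```

```text
Traceback (most recent call last):
  File "st.py", line 5, in st
    print(tag,'t',s['clock'],'pos',s['position'].round(4),'yaw',np.degrees(np.arctan2(R[1,1],R[0,1])).round(2),'tilt',np.degrees(R[:2,2]).round(2),'F',s['force'].round(1),'board x,y err mm',(d@ex*1e3).round(2),(d@ey*1e3).round(2),'w',(s['width']*92).round(1),'j7',s['joints'][6].round(2))
                                                                                                                                                                                                                                          ^^^^^^^^^^^^^^^^^^^^^
AttributeError: 'float' object has no attribute 'round'
```

```bash
sed -i "s/(s\['width'\]\*92).round(1)/round(s['width']*92,1)/" st.py
python3 - <<'E'
from st import *
import pickle
s=st();c=optics.calibration("wrist")
im=optics.get_image("wrist");cv2.imwrite("pics/w3.png",im)
sd=optics.get_image("side")
cv2.imwrite("pics/s3.png",sd)
a=cv2.resize(im[0:230,240:400],None,fx=2.5,fy=2.5,interpolation=cv2.INTER_CUBIC)
b=cv2.resize(sd[190:350,290:423],None,fx=3,fy=3,interpolation=cv2.INTER_CUBIC)
o=np.zeros((575,800,3),np.uint8);o[:a.shape[0],:400]=a;o[:480,400:799]=b
cv2.imwrite("pics/m3.png",o);pickle.dump((c,s),open("w3.pkl","wb"))
st()
E
```

```text
t 6.7 pos [ 0.5532 -0.2115  0.1185] yaw 14.93 tilt [ 0.07 -0.01] F [ 0.7 -0.6 -2.5] board x,y err mm -0.59 -1.96 w 36.0 j7 0.83
 t 6.8 pos [ 0.553  -0.2114  0.1181] yaw 14.93 tilt [ 0.04 -0.  ] F [-0.9  0.1 -3.1] board x,y err mm -0.75 -1.77 w 36.0 j7 0.83
```

View pics/m3.png

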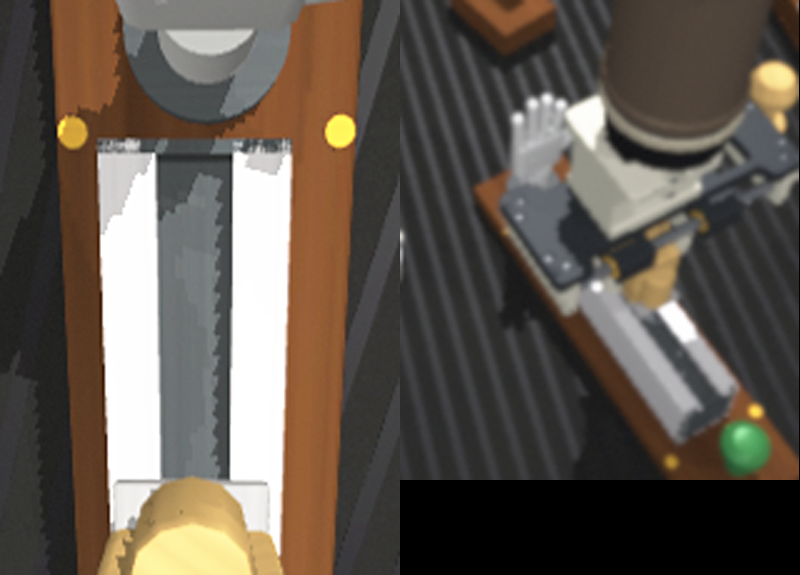

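Close view (crop, scale 2.5): slot from x = 158 to 231, flange from 112 to 269 at y ≈ 483. They look well centred. Refit from here.

```bash
python3 - <<'E'
from st import *
import pickle
c,s=pickle.load(open("w3.pkl","rb"));g=cv2.imread("pics/w3.png").min(2).astype(float)
T=s['position'];b=np.radians(14.96);ex=np.array([np.cos(b),np.sin(b)]);ey=np.array([-ex[1],ex[0]])
def f(x,y,z): p=ray("wrist",(x,y),z,c)[:2]-T[:2];return p@ey*1e3,p@ex*1e3
def cr(v,a,b,up,th=185):
    for x in range(a,b):
        if (v[x]<th<=v[x+1]) if up else (v[x]>=th>v[x+1]): return x+(th-v[x])/(v[x+1]-v[x])
for k,a,b_,u in(('Lo',270,290,1),('Li',296,312,0),('Ri',325,340,1),('Ro',345,365,0)):
    P=np.array([f(x,y,.06) for y in range(110,188,3) if (x:=cr(g[y],a,b_,u))])
    q=np.polyfit(P[:,0],P[:,1],1);r=P[:,1]-np.polyval(q,P[:,0]);k2=abs(r)<2*np.median(abs(r))+.1;q=np.polyfit(*P[k2].T,1)
    print(k,len(P),np.degrees(np.arctan(q[0])).round(2),np.polyval(q,[0,40]).round(2))
zf=T[2]-.0048-.022
for y in(195,198,201):
    v=g[y];print(y,v[282:290].astype(int),v[340:352].astype(int))
for x,y in((240+112.5/2.5,193.5),(240+268.5/2.5,193.5)): print(np.array(f(x,y,zf)).round(2))
E
```

```text
Lo 26 -0.18 [-21.43 -21.56]
Li 26 -0.27 [-7.9  -8.09]
Ri 26 0.07 [9.82 9.87]
Ro 26 -0.24 [23.54 23.38]
195 [ 22 130 255 223 225 234 235 238] [241 241 243 240 238 237 236 231 255 255 255 255]
198 [ 24  91 255 215 223 235 235 236] [240 241 241 239 236 236 234 217 255 255 255 255]
201 [ 30  57 255 238 223 233 235 236] [239 240 241 238 237 236 232 220 255 255 255 255]
[ 32.4  -17.18]
[32.37 16.97]
```

Emit:
arm_command(deltas=[0, 0, 0, 0.0009, 0.0002, 0, 20, 0, 0, 0, 0.0009, 0.0002, 0, 20, 0, 0, 0, 0.0009, 0.0002, 0, 20, 0, 0, 0, 0.0009, 0.0002, -0.002, 20, 0, 0, 0, 0.0009, 0.0002, -0.004, 20, 0, 0, 0, 0.0009, 0.0002, -0.006, 20, 0, 0, 0, 0.0009, 0.0002, -0.0075, 20, 0, 0, 0, 0.0009, 0.0002, -0.0085, 20, 0, 0, 0, 0.0009, 0.0002, -0.0095, 20, 0, 0, 0, 0.0009, 0.0002, -0.0105, 20, 0, 0, 0, 0.0009, 0.0002, -0.0105, 20, 0, 0, 0, 0.0009, 0.0002, -0.0105, 20])

```text
clock: 8.0
position: [0.5538, -0.2111, 0.1073]
ee_rot: [1.914, 2.491, 0.0]
force: [0.3, -0.0, -2.6]
width: 0.391
gripper_force: 29.9
```

```bash
python3 -c "
from st import *
st()"
```

```text
t 8.0 pos [ 0.5538 -0.2111  0.1073] yaw 14.94 tilt [ 0.02 -0.  ] F [ 0.3 -0.  -2.6] board x,y err mm 0.16 -1.68 w 36.0 j7 0.84
```

The foot is 2.5 mm below the lip tops with no contact force, so it is in the slot. Continue gently to the floor.

Emit:
arm_command(deltas=[0, 0, 0, 0, 0, -0.001, 20, 0, 0, 0, 0, 0, -0.002, 20, 0, 0, 0, 0, 0, -0.003, 20, 0, 0, 0, 0, 0, -0.004, 20, 0, 0, 0, 0, 0, -0.005, 20, 0, 0, 0, 0, 0, -0.006, 20, 0, 0, 0, 0, 0, -0.006, 20, 0, 0, 0, 0, 0, -0.006, 20])

```text
clock: 8.8
position: [0.5538, -0.2111, 0.1014]
ee_rot: [1.914, 2.491, 0.0]
force: [1.1, 0.6, 2.8]
width: 0.393
gripper_force: 29.9
```

Floor contact of 5.4 N (as expected for 1.7 mm). Press to about 7 mm.

Emit:
arm_command(deltas=[0, 0, 0, 0, 0, -0.001, 20, 0, 0, 0, 0, 0, -0.002, 20, 0, 0, 0, 0, 0, -0.003, 20, 0, 0, 0, 0, 0, -0.004, 20, 0, 0, 0, 0, 0, -0.005, 20, 0, 0, 0, 0, 0, -0.0057, 20, 0, 0, 0, 0, 0, -0.0057, 20, 0, 0, 0, 0, 0, -0.0057, 20])

```text
clock: 9.6
position: [0.5539, -0.2111, 0.0958]
ee_rot: [1.914, 2.491, 0.0]
force: [0.5, 2.4, 6.6]
width: 0.39
gripper_force: 29.9
```

```bash
python3 -c "
from st import *
st()"
```

```text
t 9.6 pos [ 0.5539 -0.2111  0.0958] yaw 14.94 tilt [0.02 0.  ] F [0.5 2.4 6.6] board x,y err mm 0.16 -1.74 w 35.8 j7 0.85
```

Pressed about 6.5–7 mm at 9 N. Quarter turn now.

Emit:
arm_command(deltas=[0, 0, -0.04, 0, 0, 0, 20, 0, 0, -0.1, 0, 0, 0, 20, 0, 0, -0.16, 0, 0, 0, 20, 0, 0, -0.22, 0, 0, 0, 20, 0, 0, -0.28, 0, 0, 0, 20, 0, 0, -0.34, 0, 0, 0, 20, 0, 0, -0.4, 0, 0, 0, 20, 0, 0, -0.46, 0, 0, 0, 20])

```text
clock: 10.4
position: [0.5539, -0.2117, 0.0959]
ee_rot: [2.674, 1.648, 0.0]
force: [1.1, 0.7, 6.9]
width: 0.391
gripper_force: 29.9
```

```bash
python3 -c "
from st import *
print(st()['ft_torque'].round(2))"
```

```text
t 10.4 pos [ 0.5539 -0.2117  0.0959] yaw -26.71 tilt [ 0.05 -0.04] F [1.1 0.7 6.9] board x,y err mm 0.07 -2.29 w 36.0 j7 0.27
[-0.08  0.15  0.01]
```

Emit:
arm_command(deltas=[0, 0, -0.06, 0, 0, 0, 20, 0, 0, -0.12, 0, 0, 0, 20, 0, 0, -0.18, 0, 0, 0, 20, 0, 0, -0.24, 0, 0, 0, 20, 0, 0, -0.3, 0, 0, 0, 20, 0, 0, -0.36, 0, 0, 0, 20, 0, 0, -0.42, 0, 0, 0, 20, 0, 0, -0.48, 0, 0, 0, 20, 0, 0, -0.53, 0, 0, 0, 20, 0, 0, -0.54, 0, 0, 0, 20, 0, 0, -0.54, 0, 0, 0, 20, 0, 0, -0.54, 0, 0, 0, 20])

```text
clock: 11.6
position: [0.5539, -0.2117, 0.0959]
ee_rot: [3.114, 0.407, 0.001]
force: [-0.0, 0.4, 5.9]
width: 0.396
gripper_force: 29.9
```

```bash
python3 -c "
from st import *
print(st()['ft_torque'].round(2))"
```

```text
t 11.6 pos [ 0.5539 -0.2117  0.0959] yaw -75.09 tilt [ 0.03 -0.05] F [-0.   0.4  5.9] board x,y err mm 0.03 -2.31 w 36.5 j7 -0.4
[-0.    0.18 -0.1 ]
```

Turned square (-75.09° against -75.04°). Ease up 2 mm until the foot meets the lips, then open.

Emit:
arm_command(deltas=[0, 0, 0, 0, 0, 0.001, 20, 0, 0, 0, 0, 0, 0.0018, 20, 0, 0, 0, 0, 0, 0.0018, 20, 0, 0, 0, 0, 0, 0.0018, 20])

```text
clock: 12.0
position: [0.5539, -0.2117, 0.0976]
ee_rot: [3.114, 0.408, 0.001]
force: [0.4, -0.2, 5.2]
width: 0.391
gripper_force: 29.9
```

Emit:
arm_command(deltas=[0, 0, 0, 0, 0, 0, 40, 0, 0, 0, 0, 0, 0, 45, 0, 0, 0, 0, 0, 0, 52, 0, 0, 0, 0, 0, 0, 60, 0, 0, 0, 0, 0, 0, 70, 0, 0, 0, 0, 0, 0, 75, 0, 0, 0, 0, 0, 0, 75, 0, 0, 0, 0, 0, 0, 75, 0, 0, 0, 0, 0, 0, 75, 0, 0, 0, 0, 0, 0, 75])

```text
clock: 13.0
position: [0.5537, -0.2111, 0.0973]
ee_rot: [3.115, 0.408, -0.0]
force: [0.3, -0.4, -0.2]
width: 0.818
gripper_force: 0.0
```

Open (75 mm). Lift straight up and look.

Emit:
arm_command(deltas=[0, 0, 0, 0, 0, 0.02, 75, 0, 0, 0, 0, 0, 0.05, 75, 0, 0, 0, 0, 0, 0.09, 75, 0, 0, 0, 0, 0, 0.13, 75, 0, 0, 0, 0, 0, 0.16, 75, 0, 0, 0, 0, 0, 0.17, 75, 0, 0, 0, -0.04, 0, 0.17, 75, 0, 0, 0, -0.08, 0, 0.17, 75, 0, 0, 0, -0.1, 0, 0.17, 75, 0, 0, 0, -0.1, 0, 0.17, 75, 0, 0, 0, -0.1, 0, 0.17, 75])

```text
clock: 14.1
position: [0.4539, -0.2106, 0.2671]
ee_rot: [-3.114, -0.409, -0.001]
force: [0.7, 0.0, -0.8]
width: 0.816
gripper_force: 0.0
```

```bash
python3 - <<'E'
from st import *
st()
sd=optics.get_image("side");tp=optics.get_image("top");w=optics.get_image("wrist")
r=lambda im,x,y,w,h,f:cv2.resize(im[y:y+h,x:x+w],None,fx=f,fy=f,interpolation=cv2.INTER_CUBIC)
o=np.zeros((600,800,3),np.uint8)
a=r(sd,300,200,133,100,3);o[:300,:399]=a
b=r(tp,340,145,116,66,3.4);o[:b.shape[0],400:400+b.shape[1]]=b
d=r(w,160,0,480,300,1);o[300:600,:480]=d
e=r(sd,180,80,320,300,1);o[300:600,480:800]=e
cv2.imwrite("pics/m4.png",o)
E
```

```text
t 14.1 pos [ 0.4539 -0.2106  0.2671] yaw -75.04 tilt [0.03 0.05] F [ 0.7  0.  -0.8] board x,y err mm -96.25 24.62 w 75.1 j7 -0.56
```

View pics/m4.png

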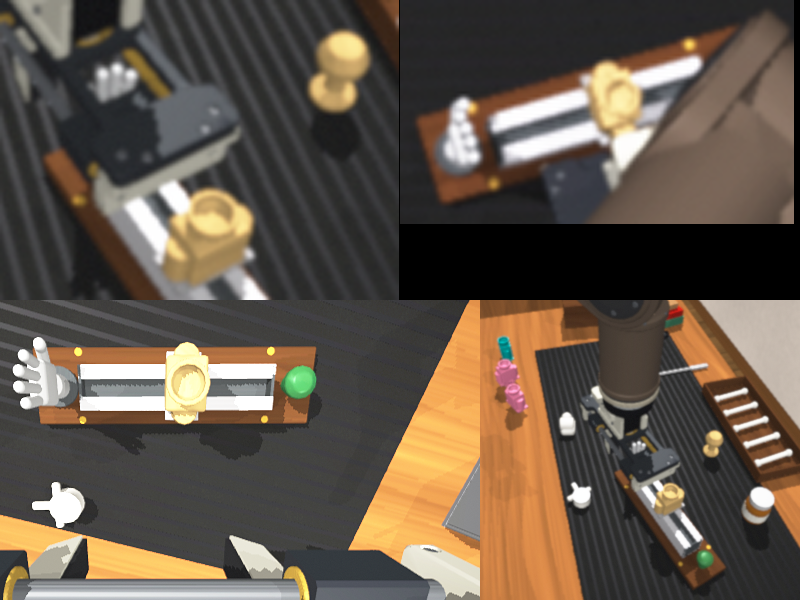

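The wrist view (lower left) shows the model upright at (186,382), square across the slot and near mid-channel (80–275). The bystanders are undisturbed and the robot is clear, so I'm handing in.

```bash
python3 -c "
from cell import arm
print(arm.sign_off())"
```

```text
the job is handed in; nothing more can be done
None
```

The beechwood hip socket model stands upright, locked square across the slot about 5 to 7 mm from the rail's middle (stopper side); the bystanders in view look unmoved, and I handed the job in at about 14 s.

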